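# Clamp the end board back onto a paper-filter stand

### The job

The wooden paper-filter stand in the open jaws of the ratchet bar clamp has lost one of its two end boards, which stands on its own elsewhere on the table. Stand that board upright on the table against the bare end of the stand's base block, square to it and with the side edges in line, let go of it, then pump the clamp's trigger until the far jaw has closed up and presses the board tight onto the block. Finish while still squeezing the trigger, firmly enough to keep the joint pressed together but without crushing the wood, and leave the other things on the table where they are.

Things in the scene. Friction and masses are not known exactly. Their poses are not given: they have to be found in the camera images.
- clamp: one-hand ratchet bar clamp, loose, lying on its side, 30 mm thick. Origin under its housing, on the bar's centre line; x along the bar to the far jaw, y to the jaw tips, z up. Bar 20 mm wide, 19 mm high. Near jaw (on the housing): pad face at x 26 mm, y 30 to 62; jaws end at y 64. Pistol handle runs to y -105 mm, the grey trigger beside it on the +x side to y -88, an open gap between them
- clamp_grip (a point): where to squeeze, 15 mm above the table, axes as the clamp's: handle's back 29 mm to -x, trigger's front 29 mm to +x (58 mm over both at rest, about 39 fully squeezed). Close the fingers along x from above, tips nearly on the table, one behind the handle, one before the trigger; open them to 78 mm or more to let the trigger right back. The loose clamp shifts some mm with each squeeze
- clamp_trigger (a joint): trigger angle, 0 at rest to 0.245 rad fully squeezed; a spring returns it (2 to 4 N at the grip). Each full stroke, let right back first, draws the far jaw in about 7.5 mm (one tooth). Once the jaw bears on the work the trigger stops part way and the jaw presses with about 1.8 times the finger force less 14 N: 16 to 30 N on the trigger is right, over 45 N crushes the wood
- trigger_blade: the grey trigger itself, 22 mm high (4 to 26 mm above the table), 12 mm thick; origin at its pivot
- clamp_bar (a joint): how far the bar with the far jaw is drawn in, m: 0 fully open (far pad face 172 mm from the clamp's origin), grows as it closes, at most 0.09. A friction brake (9 N) keeps it in place when the trigger is let go, but then holds next to no pressure
- far_jaw: black jaw at the bar's far end, 30 mm high; axes as the clamp's, origin on the bar's centre line. Its rubber pad faces -x: face at x 172 mm in this frame, y 30 to 62 mm. It is moved by pumping the trigger, not pushed by hand
- stand: beech paper-filter stand between the jaws: base block 60 mm long (x), 70 wide (y), 30 high; one end board, 16 mm thick, 80 high, arched top, still fixed to its -x end (near jaw). Origin under the block's centre, z up, x to the bare end (towards the far jaw), within some degrees of the clamp's x
- stand_end (a point): centre of the base block's bare end face, 30 mm along x from the stand's origin, 15 mm above the table
- board: the loose end board: beech, 16 mm thick (x), 70 wide (y), 80 high (z), top arched above 45 mm; stands upright; origin under its centre. Grip it across its thickness near the top, over its middle. In place, its centre is 38 mm along x from the stand's origin (8 mm beyond the bare end face), level with it in y; either broad face may meet the block
- board_mid (a point): centre of the loose board, 40 mm above its underside; axes as the board's
- pitcher_small: small steel milk pitcher, 72 mm across, 85 mm high; leave alone
- pitcher_large: large steel milk pitcher, 88 mm across, 110 mm high; leave alone
- tamper: steel coffee tamper, 58 mm across, 86 mm high; leave alone
- glue_bottle: closed glue bottle, 44 mm across, 116 mm high; leave alone
- espresso_cup: white espresso cup with a handle, 72 mm across, 55 mm high; leave alone
- teaspoon: steel teaspoon, 135 mm long, lying flat; leave alone
Mind the look-alikes: they are no part of the job. What is meant by the board is not red, and is the larger of those in its own colour.

How it is judged (in metres and radians):
On the way, in this order (a step that is already met when the one before it is completed fails the run):
1. the loose board stands upright against the bare end of the block (within 12 mm of it, edges in line within 8 mm, square within 7 degrees), let go, the jaw not yet pressing (x of board_mid in the frame of stand between 0.036 and 0.05 m and y of board_mid in the frame of stand between -0.008 and 0.008 m and z of board_mid in the frame of stand between 0.037 and 0.043 m and angle between board_mid's own z axis and vertical below 0.1 rad and angle between the x axis of board_mid and the x axis of stand, either way round below 0.12 rad and contact force between the fingers and board below 0.1 N and contact force between far_jaw and board below 1 N), for 0.2 s.
2. the trigger is pumped until the far jaw presses the board onto the block (contact force between far_jaw and board above 6 N and contact force between board and stand above 6 N and contact force between the fingers and trigger_blade above 3 N), for 0.2 s.
At the end, for the whole second after the job is handed in: Fingers still squeeze the trigger (over 3 N); the far jaw presses the board with 8 to 70 N, board on block and block on near jaw over 6 N; board on the table, touching the block (2.5 mm), upright and square (0.1 rad), side edges in line (8 mm); all at rest (contact force between far_jaw and board between 8 and 70 N and contact force between each of board, clamp and stand above 6 N and contact force between the fingers and trigger_blade above 3 N and contact force between the fingers and board below 0.1 N and contact force between the fingers and stand below 0.1 N and x of board_mid in the frame of stand between 0.035 and 0.0405 m and y of board_mid in the frame of stand between -0.008 and 0.008 m and z of board_mid in the frame of stand between 0.037 and 0.043 m and angle between board_mid's own z axis and vertical below 0.1 rad and angle between the x axis of board_mid and the x axis of stand, either way round below 0.12 rad and angle between stand's own z axis and vertical below 0.06 rad and height (world z) of clamp below 0.008 m and linear speed of each of board, stand below 0.02 m/s); the arm keeps its last pose, push and grip.
It fails at once if the jaw crushes the wood (over 90 N) (contact force between far_jaw and board above 90 N).
It fails at once if the far jaw is pushed by the robot instead of drawn in by the trigger (contact force between any of the fingers, the arm and far_jaw above 6 N).
It fails at once if the board or the stand falls over (angle between board_mid's own z axis and vertical above 0.7 rad or angle between stand's own z axis and vertical above 0.4 rad).
It fails at once if a bystander is disturbed (moved more than 30 mm) (distance of any of pitcher_small, pitcher_large, tamper, glue_bottle, espresso_cup, teaspoon from where it was at the start of the episode above 0.03 m).
It also fails if it takes over 67 s, if anything falls off the work surface, if the arm or the gripper's body presses on something with over 40 N, if the wrist force passes 120 N, or if a joint passes its speed limit or range.

### The arm

A 7-joint arm with a two-finger parallel gripper is mounted at the origin on the work surface. World frame = base frame: x ahead of the robot, y to its left, z up, the work surface at z = 0. Lengths are in m, angles in degrees, forces in N, time in s.
With the tool pointing down it reaches from about 0.4 to 0.875 m from the base axis. Payload 19.3 kg.
Tool frame: the origin (TCP) lies between the finger pads; the fingertips stand 11 mm ahead of it and the grasp point (between the pads) lies 8 mm behind it (ctrl.tips_ahead is the distance from the TCP to the fingertips, in m); z points along the fingers, y is the line along which they close (so a half turn about z gives the same grasp; the last joint's range is limited). The gripper opens to 85 mm and grips with 20 to 120 N. Pads are 22 mm wide; open, the fingers measure 114 mm over their backs; the gripper's body (76 mm by 85 mm) begins 54 mm behind the grasp point. The pads swing forward as they close: fully open they stand 13 mm farther back than shut.
Start: joints at [-80.627, 29.874, -2.08, 91.645, 1.215, 58.505, -6.463], TCP at [0.145, 0.608, 0.242] pointing down, gripper open.
Joint ranges: [-166.77, 166.77], [-17.47, 122.26], [-85.68, 81.53], [9.62, 139.38], [-72.42, 252.41], [9.2, 110.78], [-144.41, 144.41]. Speed limits (degrees/s): [108.29, 108.29, 136.94, 136.94, 172.46, 172.46, 172.46].

### API

Orientations are given as [roll, pitch, yaw] about the fixed x, y, z axes, in that order (R = Rz(yaw) Ry(pitch) Rx(roll)).
In Python, from station import ctrl, get_image, camera_model, job_done gives the robot as it stands.
- The arm moves only by the shell command python3 -m jog 'ROWS' [FORCE]. ROWS is JSON, a list that holds one entry, the list of rows, each a list of 7 numbers: the closure in counts, from 0 (fully open) to 255 (shut), then the shift along the tool's x, y, z in mm, then the turn, a rotation vector about the tool's x, y, z in rad. In form: [[[grip, dx, dy, dz, rx, ry, rz], ...]]. A call has exactly 8 rows; each row is the pose to reach, as a shift and turn from the pose commanded when the call began, along the tool's axes at that moment; what a row does not reach only later rows make up. A row lasts 1/8 s, in which the tool goes at most 62.5 mm and 10.7 degrees, less where a joint would pass 70% of its speed; a pose out of reach is approached as far as the arm can. A call with a gripper value outside its range is refused whole. The fingers move at their own pace and stop on an object; FORCE is the grip in N (left out, the last holds). Time passes only in rows, so rows that repeat a pose let the fingers close, or fill a call up. It gives the time, the measured TCP pose, the force, the opening and the grip force at its end, in the units of the state.
- ctrl.observe(): the state, without advancing time (a new reading comes with each control period).
- get_image(name): name is "side" or "top"; returns the picture (420x560x3 uint8, blue, green, red); there is no depth.
- camera_model(name): a dict with "camera_matrix" (3x3 intrinsics, pixels), "pose" (4x4, takes a point from camera to world coordinates). Camera axes: x right, y down, z forward; pixel columns grow to the right and rows downward; lengths in m; the calibration is good to about 2 mm. A picture is of the moment at which its call begins. camera_model takes no time and is no camera call.
- job_done(): hands the job in; it is judged then, once.
The state is a dict: "time_s": time; "qpos": joint angles; "joint_vel": joint speeds; "joint_torque": joint torques, N m; "tool_pos": TCP position; "orientation": TCP orientation; "ft_force": force on the tool from outside, world axes, zero at the start; "ft_torque": the same for the moment, N m; "gripper_width": finger opening in m; "grip_force": force on a finger pad.
Only numpy, scipy, OpenCV 4.12 (cv2) and the standard library are available. Lean on these libraries where they do the work, as an engineer would, in place of code of your own. Each camera call takes 0.05 s, during which the arm holds its last target. There are 200 camera calls.

## Working session

There is one attempt and no reset: what is moved stays moved. The work goes in short steps, Python scripts to look and compute and a shell command to move; the robot and the scene stay as the last step left them, time stands still between calls to the robot, and variables do not carry over. Pictures are saved under pics/ and viewed, at most 10 in all, crops included, and the job is handed in when it is done.

```bash
mkdir -p pics; ls; python3 - <<'E'
from station import ctrl,get_image,camera_model
import cv2,numpy as np
for n in("side","top"):
    im=get_image(n);cv2.imwrite(f"pics/{n}0.png",im)
    m=camera_model(n);print(n,np.round(m["camera_matrix"],1).tolist(),np.round(m["pose"],4).tolist())
s=ctrl.observe();print(s)
E
```

```text
pics
side [[397.9, 0.0, 277.8], [0.0, 397.9, 211.7], [0.0, 0.0, 1.0]] [[0.9513, -0.2244, 0.2112, 0.3895], [-0.3081, -0.7053, 0.6385, -0.6016], [0.0057, -0.6725, -0.7401, 0.8209], [0.0, 0.0, 0.0, 1.0]]
top [[412.7, 0.0, 268.4], [0.0, 412.7, 210.9], [0.0, 0.0, 1.0]] [[0.0114, -0.988, 0.1537, 0.4184], [-0.9999, -0.0119, -0.0023, 0.0617], [0.0041, -0.1537, -0.9881, 1.2098], [0.0, 0.0, 0.0, 1.0]]
{'time_s': 0.1, 'qpos': array([-80.62677819,  29.90362181,  -2.07966148,  91.6694776 ,
         1.21313472,  58.5050888 ,  -6.46093923]), 'joint_vel': array([ 0.01253562, -0.07689076,  0.05727953, -0.0408247 ,  0.04258404,
        0.08342417,  0.01672236]), 'joint_torque': array([ 3.36473255e-03, -9.28481770e+01,  1.98401481e+00, -3.70534444e+01,
        1.81328959e-02,  5.25915311e-03,  6.53346706e-05]), 'tool_pos': array([0.14476973, 0.607711  , 0.24181316]), 'orientation': array([-1.79943919e+02,  3.48521154e-03,  1.66603677e+02]), 'ft_force': array([-0.30880767, -0.66458406, -0.15023179]), 'ft_torque': array([0.0353413 , 0.02330069, 0.04145468]), 'grip_force': 0.0, 'gripper_width': 0.08549200273464992}
```

View pics/side0.png

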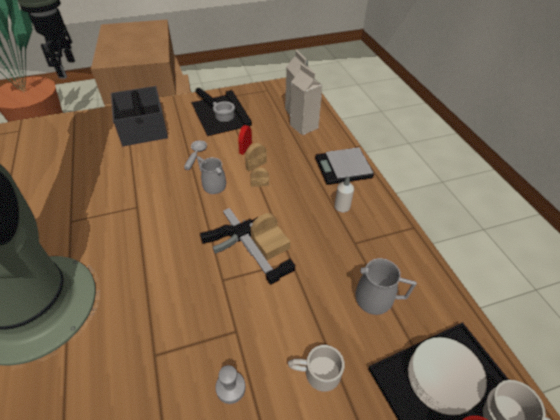

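View pics/top0.png

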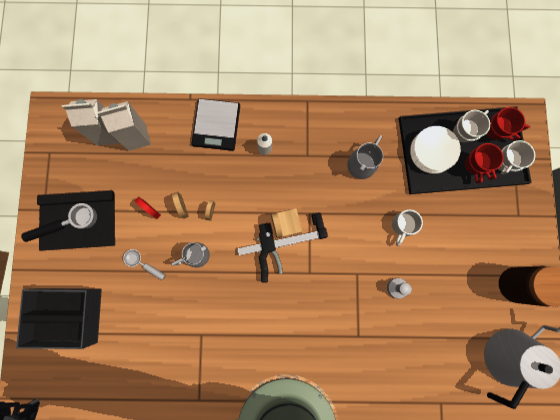

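The side view shows the clamp and stand at about (250,240), and the candidate boards at about (245,140) red, (257,157) large beech and (260,178) small beech. In the top view the clamp is near (270,240), the stand at (287,222), the large board at (179,205), the small one at (208,210) and the red one at (148,208). I'll enlarge the relevant parts.

```bash
python3 - <<'E'
import cv2,numpy as np
t=cv2.imread("pics/top0.png");s=cv2.imread("pics/side0.png")
def c(im,x,y,w,h):return cv2.resize(im[y:y+h,x:x+w],(400,300),interpolation=cv2.INTER_CUBIC)
o=np.vstack([np.hstack([c(t,130,170,100,75),c(t,232,205,108,81)]),np.hstack([c(s,215,115,100,75),c(s,195,200,108,81)])])
cv2.imwrite("pics/z0.png",o)
E
```

```text
(no output)
```

View pics/z0.png

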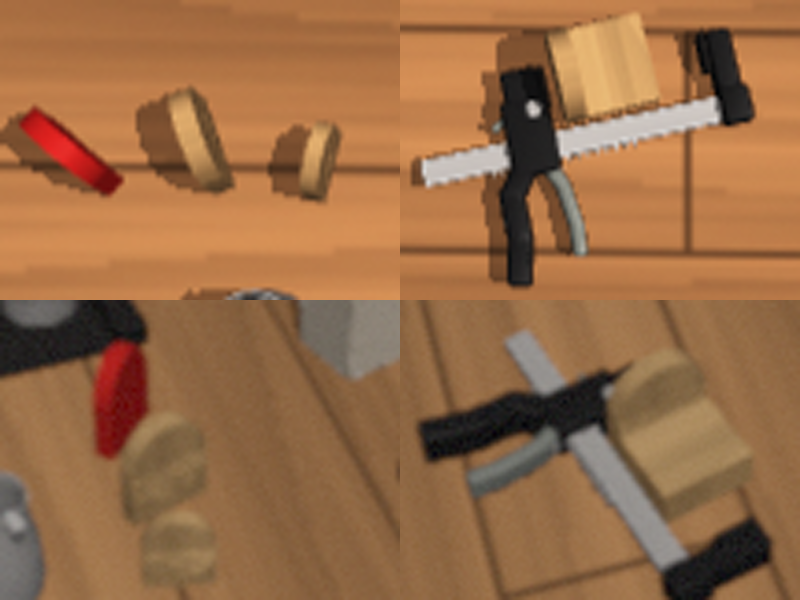

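The crops show the top-view large board with corners about (183,92), (168,95), (203,190) and (232,185) in the crop. The block is clear of the bar, its bare end is on the right, and the trigger is to the right of the handle. Next I'll mask these by colour and measure.

```bash
cat > h.py <<'E'
import cv2,numpy as np
from station import camera_model
M={n:camera_model(n) for n in("side","top")}
def ray(n,p):
    K=np.array(M[n]["camera_matrix"]);T=np.array(M[n]["pose"])
    return T[:3,3],T[:3,:3]@np.linalg.solve(K,[p[0],p[1],1.])
def onz(n,p,z):
    o,d=ray(n,p);return o+d*(z-o[2])/d[2]
def proj(n,X):
    K=np.array(M[n]["camera_matrix"]);T=np.array(M[n]["pose"])
    c=K@(T[:3,:3].T@(np.array(X)-T[:3,3]));return c[:2]/c[2]
def tri(a,b):
    (o,d),(p,e)=ray("side",a),ray("top",b)
    s=np.linalg.lstsq(np.c_[d,-e],p-o,rcond=None)[0]
    A,B=o+d*s[0],p+e*s[1];return (A+B)/2,np.linalg.norm(A-B)
def mask(im,lo,hi,roi):
    x,y,w,h=roi;m=np.zeros(im.shape[:2],np.uint8)
    m[y:y+h,x:x+w]=cv2.inRange(cv2.cvtColor(im,cv2.COLOR_BGR2HSV),lo,hi)[y:y+h,x:x+w];return m
E
python3 - <<'E'
import cv2,numpy as np
for n,pts in(("top",[(180,203),(184,214),(209,212),(275,222),(290,220),(160,225),(210,240),(300,260),(263,235),(278,262)]),("side",[(256,157),(250,170),(259,180),(265,222),(275,245),(290,200),(240,200),(262,258),(247,233),(225,246)])):
    h=cv2.cvtColor(cv2.imread(f"pics/{n}0.png"),cv2.COLOR_BGR2HSV)
    for x,y in pts:print(n,x,y,h[y-1:y+2,x-1:x+2].reshape(-1,3).mean(0).round())
E
```

```text
top 180 203 [ 16. 138. 153.]
top 184 214 [ 15. 141. 114.]
top 209 212 [ 16. 138. 158.]
top 275 222 [ 16. 132. 220.]
top 290 220 [ 16. 133. 210.]
top 160 225 [ 13. 153. 205.]
top 210 240 [ 13. 154. 199.]
top 300 260 [ 13. 153. 193.]
top 263 235 [53. 10. 30.]
top 278 262 [ 33.  18. 137.]
side 256 157 [ 16. 119. 129.]
side 250 170 [ 16. 126. 127.]
side 259 180 [ 17. 116. 144.]
side 265 222 [ 17. 120. 121.]
side 275 245 [ 17. 113. 164.]
side 290 200 [ 14. 136. 143.]
side 240 200 [ 14. 135. 151.]
side 262 258 [ 13.  10. 151.]
side 247 233 [55. 27. 63.]
side 225 246 [43. 14. 87.]
```

```bash
cat > seg.py <<'E'
from h import *
def beech(im,n,roi,k=4):
    x,y,w,h=roi
    c=cv2.resize(im[y:y+h,x:x+w],None,fx=k,fy=k,interpolation=cv2.INTER_CUBIC)
    f=c.astype(np.float32);lab=cv2.cvtColor(cv2.GaussianBlur(f,(0,0),2)/255,cv2.COLOR_BGR2HSV)
    m=((lab[...,0]>(29.5 if n=="top" else 31))&(lab[...,0]<45)&(lab[...,1]>.32)&(lab[...,2]>.3)).astype(np.uint8)*255
    m=cv2.morphologyEx(cv2.morphologyEx(m,cv2.MORPH_OPEN,np.ones((5,5))),cv2.MORPH_CLOSE,np.ones((9,9)))
    cs=[q for q in cv2.findContours(m,cv2.RETR_EXTERNAL,cv2.CHAIN_APPROX_NONE)[0] if cv2.contourArea(q)>500]
    return c,cs,lambda q:(q.reshape(-1,2)+.5)/k-.5+[x,y]
E
python3 - <<'E'
from seg import *
R={"top":[(160,182,70,50),(262,200,60,44)],"side":[(230,135,55,60),(235,205,65,60)]}
tiles=[]
for n in R:
    im=cv2.imread(f"pics/{n}0.png")
    for r in R[n]:
        c,cs,f=beech(im,n,r)
        for q in cs:
            a=cv2.approxPolyDP(q,5,True)
            print(n,cv2.contourArea(q)/16,f(a).round(1).tolist())
            cv2.drawContours(c,[q],-1,(0,0,255),1)
            for p in a[:,0]:cv2.circle(c,tuple(map(int,p)),3,(255,0,0),1)
        t=np.zeros((250,300,3),np.uint8);t[:c.shape[0],:c.shape[1]]=c[:250,:300];tiles.append(t)
cv2.imwrite("pics/z1.png",np.vstack([np.hstack(tiles[:2]),np.hstack(tiles[2:])]))
E
```

```text
top 103.90625 [[211.4, 200.9], [208.4, 200.9], [204.9, 213.4], [206.4, 218.1], [209.6, 218.4], [213.1, 202.6]]
top 187.0 [[173.6, 193.4], [172.4, 198.9], [176.9, 210.9], [180.4, 215.6], [184.4, 216.6], [186.6, 214.1], [180.1, 195.4], [177.4, 192.6]]
top 625.46875 [[295.9, 208.4], [271.1, 214.1], [276.9, 236.6], [301.6, 231.1]]
side 735.5 [[256.4, 142.4], [251.4, 145.1], [246.4, 151.9], [245.4, 163.1], [246.4, 169.4], [251.4, 170.4], [250.6, 185.4], [261.1, 186.1], [267.4, 184.4], [268.4, 181.1], [267.4, 171.9], [265.1, 168.4], [260.6, 167.1], [261.1, 164.4], [266.1, 161.6], [266.1, 150.6], [263.6, 145.9]]
side 1137.125 [[267.4, 212.6], [257.9, 216.1], [252.9, 221.1], [250.4, 228.1], [252.4, 238.9], [265.9, 258.1], [268.6, 258.9], [288.9, 248.4], [290.1, 240.4], [277.4, 225.6], [273.6, 216.4]]
```

View pics/z1.png

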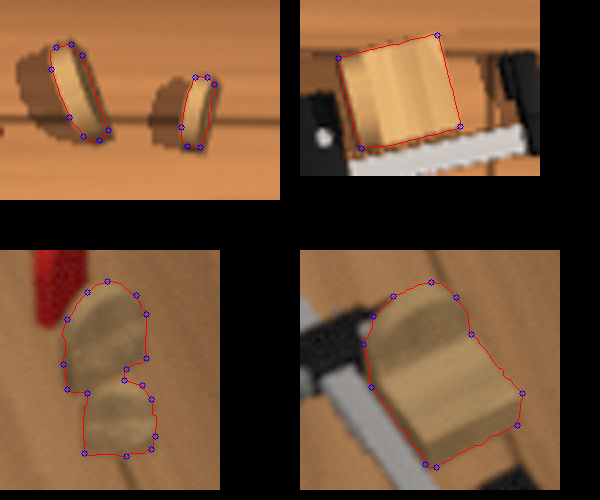

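The outlines fit well: the large board, the block's top face and both ends are clean. The strip to the right of the lit arch in the top view is the board's shaded front face. Now I'll compute positions.

```bash
python3 - <<'E'
from h import *
p=lambda *a:print(*[np.round(v,4) if not isinstance(v,str) else v for v in a])
for px,z in[((188,216.2),0),((179.5,193.5),.045),((186.6,214.1),.045),((180.1,195.4),.045)]:p("boardtop",px,onz("top",px,z))
for px,z in[((247.5,170),0),((266.1,161.6),0),((245.4,156),.045),((266.1,150.6),.045)]:p("boardside",px,onz("side",px,z))
p("crown back",*tri((256.4,142.4),(175,202)))
p("--stand")
for px,z in[((295.9,208.4),.03),((301.6,231.1),.03),((276.9,236.6),.03),((276.9,236.6),.0)]:p("top",px,onz("top",px,z))
for px,z in[((290.1,240.4),.03),((288.9,248.4),0),((267.2,258.7),0),((252.4,238.9),0),((267.,251),.03)]:p("side",px,onz("side",px,z))
p("c1",*tri((290.1,240.4),(295.9,208.4)));p("c2",*tri((267,251),(301.6,231.1)))
E
python3 - <<'E'
import cv2,numpy as np
im=cv2.imread("pics/top0.png")
c=cv2.resize(im[188:222,165:217],None,fx=15,fy=15,interpolation=cv2.INTER_LINEAR)
cv2.imwrite("pics/z2.png",c)
E
```

```text
boardtop [188.  216.2] [0.5878 0.2966 0.    ]
boardtop [179.5 193.5] [0.6471 0.315  0.045 ]
boardtop [186.6 214.1] [0.5875 0.2921 0.045 ]
boardtop [180.1 195.4] [0.6415 0.313  0.045 ]
boardside [247.5 170. ] [0.5882 0.3002 0.    ]
boardside [266.1 161.6] [0.6542 0.3207 0.    ]
boardside [245.4 156. ] [0.5876 0.3136 0.045 ]
boardside [266.1 150.6] [0.6546 0.3193 0.045 ]
crown back [0.6198 0.3172 0.0848] 0.0093
--stand
top [295.9 208.4] [ 0.6102 -0.0206  0.03  ]
top [301.6 231.1] [ 0.5443 -0.037   0.03  ]
top [276.9 236.6] [0.5276 0.0338 0.03  ]
top [276.9 236.6] [0.5304 0.0331 0.    ]
side [290.1 240.4] [ 0.6146 -0.0215  0.03  ]
side [288.9 248.4] [ 0.6116 -0.0232 -0.    ]
side [267.2 258.7] [ 0.549  -0.0372  0.    ]
side [252.4 238.9] [0.5305 0.0353 0.    ]
side [267. 251.] [ 0.5495 -0.0355  0.03  ]
c1 [ 0.6125 -0.021   0.0293] 0.0044
c2 [ 0.5465 -0.0371  0.0323] 0.0049
```

View pics/z2.png

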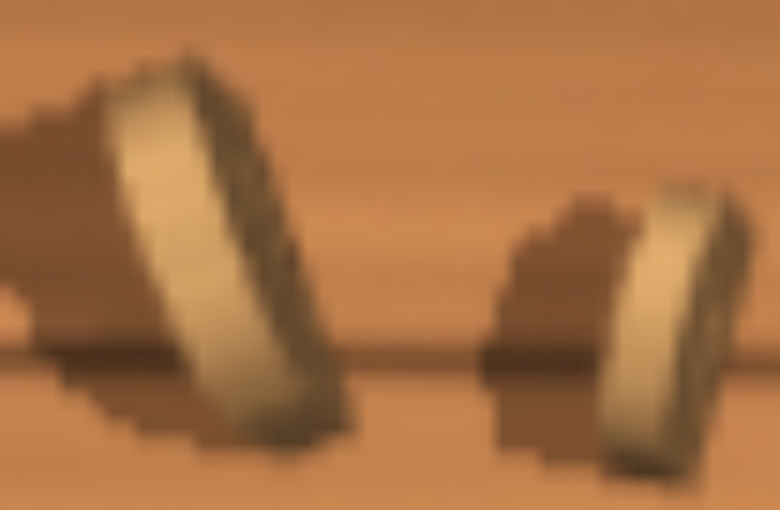

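The loose board is the large beech one. Its front-face bottom corners are at about (0.588,0.298) and (0.654,0.320), so its centre is about (0.6185,0.317) with the broad face at 18°. The stand's bare end is centred at about (0.5795,-0.029), with its x axis at about -76.7°. Next comes a helper that converts a world target into jog shifts.

```bash
cat > go.py <<'E'
import sys,numpy as np
from scipy.spatial.transform import Rotation as R
from station import ctrl
# usage: go.py x y z(mm, TCP) yaw(deg): shift and turn from the present pose
x,y,z,w=map(float,sys.argv[1:5])
s=ctrl.observe();A=R.from_euler("xyz",s["orientation"],degrees=True)
B=R.from_euler("xyz",[180,0,w],degrees=True)
print("shift",A.inv().apply(np.array([x,y,z])-np.array(s["tool_pos"])*1000).round(1),"turn",(A.inv()*B).as_rotvec().round(4))
print("t",s["time_s"],"tcp",(np.array(s["tool_pos"])*1000).round(1),"rpy",s["orientation"].round(2),"F",s["ft_force"].round(1),"w",round(s["gripper_width"]*1000,1),"grip",round(s["grip_force"],1),"q",s["qpos"].round(0))
E
python3 go.py 618.5 317 180 198
```

```text
shift [-528.2 -173.    62. ] turn [-1.00e-03 -2.00e-04 -5.48e-01]
t 0.1 tcp [144.8 607.7 241.8] rpy [-179.94    0.    166.6 ] F [-0.3 -0.7 -0.2] w 85.5 grip 0.0 q [-81.  30.  -2.  92.   1.  59.  -6.]
```

```bash
python3 -m jog '[[[105,-53,-17,0,0,0,-0.07],[105,-106,-35,0,0,0,-0.14],[105,-158,-52,0,0,0,-0.2],[105,-211,-69,0,0,0,-0.27],[105,-264,-87,0,0,0,-0.34],[105,-317,-104,0,0,0,-0.41],[105,-370,-121,0,0,0,-0.48],[105,-422,-138,0,0,0,-0.548]]]' 30; python3 go.py 618.5 317 130 198
```

```text
time_s: 1.1
tool_pos: [0.5247, 0.3747, 0.2421]
orientation: [-180.0, -0.0, -161.9]
ft_force: [0.3, -0.0, 0.4]
gripper_width: 0.0504
grip_force: 0.0
shift [-71.2 -84.  112.1] turn [-0.0001 -0.0004  0.0023]
t 1.1 tcp [524.7 374.7 242.1] rpy [-1.8000e+02 -2.0000e-02 -1.6187e+02] F [ 0.3 -0.   0.4] w 50.4 grip 0.0 q [-37.  32.  -5.  88.   3.  60.  65.]
```

```bash
python3 -m jog '[[[105,-36,-42,0,0,0,0],[105,-71,-84,0,0,0,0],[105,-71,-84,55,0,0,0],[105,-71,-84,112,0,0,0],[105,-71,-84,112,0,0,0],[105,-71,-84,112,0,0,0],[105,-71,-84,112,0,0,0],[105,-71,-84,112,0,0,0]]]'; python3 go.py 618.5 317 55 198
python3 - <<'E'
from h import *
from station import get_image
t=get_image("top");s=get_image("side")
c=lambda im,x,y:cv2.resize(im[y:y+75,x:x+100],(400,300),interpolation=cv2.INTER_CUBIC)
cv2.imwrite("pics/z3.png",np.hstack([c(t,140,170),c(s,205,100)]))
E
```

```text
time_s: 2.1
tool_pos: [0.6174, 0.3184, 0.132]
orientation: [180.0, 0.1, -162.0]
ft_force: [0.9, 0.4, 0.0]
gripper_width: 0.0502
grip_force: 0.0
shift [-0.4 -1.7 77. ] turn [0.0004 0.0022 0.    ]
t 2.1 tcp [617.4 318.4 132. ] rpy [ 1.7998e+02  1.3000e-01 -1.6200e+02] F [0.9 0.4 0. ] w 50.2 grip 0.0 q [-30.  43.  -4.  85.   4.  52.  73.]
```

View pics/z3.png

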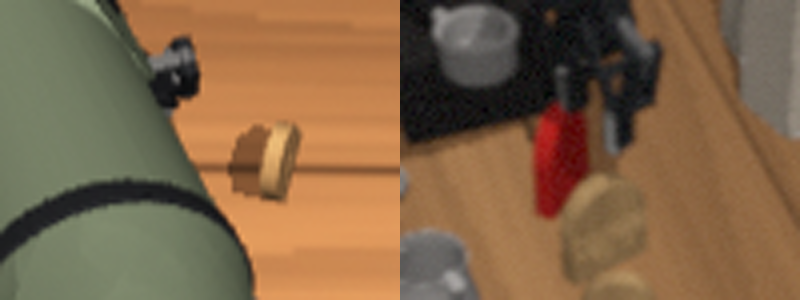

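The top view is blocked by the arm. The side view shows the open fingers above the board (at about (610,220) in the crop), straddling its plane. I'll descend and grip.

```bash
python3 -m jog '[[[105,0,-1,25,0,0,0],[105,0,-1,50,0,0,0],[105,0,-1,76,0,0,0],[105,0,-1,76,0,0,0],[255,0,-1,76,0,0,0],[255,0,-1,76,0,0,0],[255,0,-1,76,0,0,0],[255,0,-1,76,0,0,0]]]' 30; python3 go.py 582.5 -41.5 57 193.3
```

```text
time_s: 3.2
tool_pos: [0.6178, 0.3174, 0.0557]
orientation: [180.0, 0.1, -162.0]
ft_force: [-0.7, -0.1, 7.3]
gripper_width: 0.0159
grip_force: 32.6
shift [ 144.5 -330.5   -1.7] turn [0.0005 0.0019 0.082 ]
t 3.2 tcp [617.8 317.4  55.7] rpy [ 1.7998e+02  1.1000e-01 -1.6200e+02] F [-0.7 -0.1  7.3] w 15.9 grip 32.6 q [-30.  48.  -4.  87.   4.  45.  73.]
```

```bash
python3 -m jog '[[[255,0,0,-50,0,0,0],[255,0,0,-110,0,0,0],[255,23,-53,-112,0,0,0],[255,46,-106,-112,0,0,0.02],[255,69,-158,-112,0,0,0.04],[255,92,-210,-112,0,0,0.06],[255,115,-263,-112,0,0,0.082],[255,130,-297,-112,0,0,0.082]]]'; python3 go.py 582.5 -41.5 57 193.3
```

```text
time_s: 4.2
tool_pos: [0.585, -0.0086, 0.1671]
orientation: [-179.9, 0.0, -166.8]
ft_force: [0.9, 0.8, -0.9]
gripper_width: 0.0156
grip_force: 31.5
shift [ 10.  -31.3 110.1] turn [-0.0009  0.0008 -0.0026]
t 4.2 tcp [585.   -8.6 167.1] rpy [-1.7995e+02  4.0000e-02 -1.6685e+02] F [ 0.9  0.8 -0.9] w 15.6 grip 31.5 q [ -3.  31.  -3. 102.   2.  47.  96.]
```

```bash
python3 - <<'E'
from h import *
from station import get_image
t=get_image("top");s=get_image("side");cv2.imwrite("pics/s4.png",s)
c=lambda im,x,y:cv2.resize(im[y:y+105,x:x+140],(400,300),interpolation=cv2.INTER_CUBIC)
cv2.imwrite("pics/z4.png",np.hstack([c(t,220,180),c(s,200,165)]))
E
```

```text
(no output)
```

View pics/z4.png

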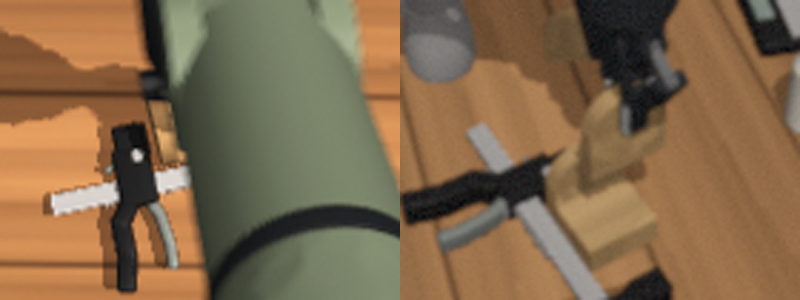

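In the side view the held board hangs straight between the fingers, above the block, with its bottom corners at about (265,226) and (291,217) full-frame. I'll check its lateral offset from the TCP in that plane.

```bash
python3 - <<'E'
from seg import *
im=cv2.imread("pics/s4.png")
n=np.array([np.sin(np.radians(13.2)),-np.cos(np.radians(13.2)),0]);w=np.array([np.cos(np.radians(13.2)),np.sin(np.radians(13.2)),0])
T=np.array([.585,-.0086,.1671]);P=T+.008*n
def pl(p):
    o,d=ray("side",p);X=o+d*(n@(P-o))/(n@d);return round(float(w@(X-T))*1000,1),round(float(X[2])*1000,1)
for r in(213,217,221):  # row profile: hue & V along the row
    h=cv2.cvtColor(im,cv2.COLOR_BGR2HSV)[r];print(r,[(x,int(h[x,0]),int(h[x,2])) for x in list(range(258,270))+list(range(286,297))])
for p in[(264.8,226),(265,215),(291.7,217.5),(292,210)]:print(p,pl(p))
print([proj("side",P+w*a/1000+np.array([0,0,z/1000-.1671])).round(1).tolist() for a,z in((-35,111.5),(35,111.5),(-35,145),(35,145))])
E
```

```text
213 [(258, 15, 171), (259, 15, 169), (260, 14, 169), (261, 14, 167), (262, 15, 161), (263, 15, 137), (264, 17, 110), (265, 17, 109), (266, 18, 125), (267, 18, 133), (268, 17, 130), (269, 18, 130), (286, 17, 145), (287, 16, 145), (288, 17, 139), (289, 17, 127), (290, 16, 125), (291, 16, 122), (292, 16, 136), (293, 15, 148), (294, 14, 152), (295, 15, 152), (296, 14, 149)]
217 [(258, 16, 157), (259, 17, 169), (260, 17, 166), (261, 18, 156), (262, 17, 133), (263, 17, 112), (264, 17, 104), (265, 16, 110), (266, 17, 121), (267, 17, 136), (268, 17, 146), (269, 17, 143), (286, 16, 127), (287, 17, 126), (288, 17, 130), (289, 17, 134), (290, 16, 141), (291, 15, 149), (292, 15, 155), (293, 14, 156), (294, 15, 155), (295, 15, 153), (296, 14, 156)]
221 [(258, 17, 169), (259, 17, 169), (260, 17, 163), (261, 17, 149), (262, 16, 126), (263, 15, 104), (264, 16, 97), (265, 16, 99), (266, 17, 107), (267, 18, 123), (268, 18, 127), (269, 17, 131), (286, 15, 155), (287, 15, 158), (288, 15, 155), (289, 14, 155), (290, 15, 154), (291, 15, 159), (292, 16, 155), (293, 14, 159), (294, 14, 157), (295, 15, 156), (296, 15, 155)]
(264.8, 226) (-39.4, 114.3)
(265, 215) (-38.1, 151.9)
(291.7, 217.5) (35.2, 100.8)
(292, 210) (35.0, 127.7)
[[266.5, 226.0], [291.8, 214.6], [266.2, 216.5], [292.2, 205.0]]
```

The front-face edges project to within about 1 mm of symmetric about the TCP, so the board is centred in the grip. Now I'll place it, with a gap of about 4 mm to the block, and release.

```bash
python3 -m jog '[[[255,5,-16,0,0,0,-0.003],[255,10,-31,0,0,0,-0.003],[255,10,-31,40,0,0,-0.003],[255,10,-31,80,0,0,-0.003],[255,10,-31,100,0,0,-0.003],[255,10,-31,108,0,0,-0.003],[255,10,-31,111,0,0,-0.003],[255,10,-31,111,0,0,-0.003]]]'; python3 go.py 582.5 -41.5 57 193.3
python3 - <<'E'
from h import *
from station import get_image
s=get_image("side");cv2.imwrite("pics/s5.png",s);cv2.imwrite("pics/z5.png",cv2.resize(s[180:285,230:330],(600,600)[:1]+(630,) if 0 else (570,598),interpolation=cv2.INTER_CUBIC))
E
```

```text
time_s: 5.3
tool_pos: [0.5829, -0.0381, 0.0559]
orientation: [-180.0, 0.0, -166.5]
ft_force: [-0.3, -0.5, -0.2]
gripper_width: 0.016
grip_force: 34.3
shift [ 1.2 -3.2 -1.1] turn [-0.0002  0.0006  0.0031]
t 5.3 tcp [582.9 -38.1  55.9] rpy [-1.7999e+02  4.0000e-02 -1.6652e+02] F [-0.3 -0.5 -0.2] w 16.0 grip 34.3 q [ -0.  41.  -3. 105.   3.  34.  99.]
```

View pics/z5.png

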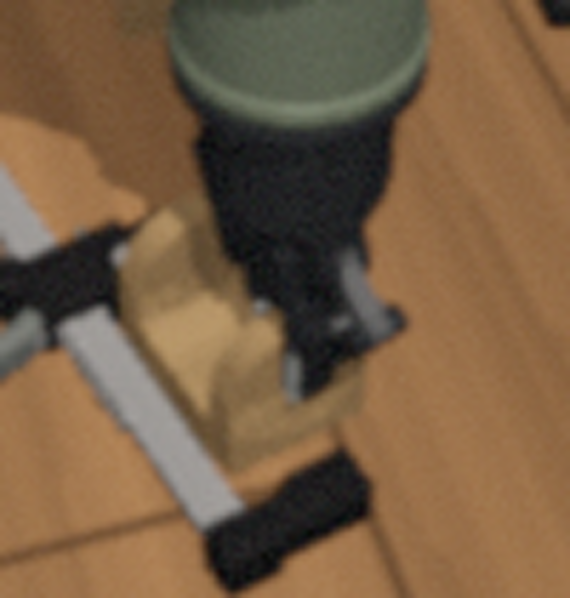

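The board stands against the block's bare end, with its left edge roughly in line with the block's and the far jaw clear of it. I'll release it slowly and rise to check.

```bash
python3 -m jog '[[[200,0,0,0,0,0,0],[150,0,0,0,0,0,0],[105,0,0,0,0,0,0],[105,0,0,0,0,0,0],[105,0,0,-15,0,0,0],[105,0,0,-60,0,0,0],[105,0,0,-120,0,0,0],[105,0,0,-150,0,0,0]]]'; python3 -m jog '[[[60,-30,50,0,0,0,0],[0,-60,100,0,0,0,0],[0,-100,140,0,0,0,0],[0,-140,180,0,0,0,0],[0,-160,220,0,0,0,0],[0,-180,270,0,0,0,0],[0,-180,300,0,0,0,0],[0,-180,300,0,0,0,0]]]'
python3 - <<'E'
from seg import *
from station import get_image
T=[]
for n,r in(("top",(262,195,70,48)),("side",(235,205,70,65))):
    im=get_image(n);cv2.imwrite(f"pics/{n}6.png",im);c,cs,f=beech(im,n,r)
    for q in cs:
        a=cv2.approxPolyDP(q,5,True);print(n,f(a).round(1).tolist())
    t=np.zeros((300,400,3),np.uint8);x,y=(230,200) if n=="top" else(200,200)
    T.append(cv2.resize(im[y:y+75,x:x+100],(400,300),interpolation=cv2.INTER_CUBIC))
cv2.imwrite("pics/z6.png",np.hstack(T))
E
```

```text
time_s: 6.35
tool_pos: [0.5835, -0.0381, 0.2095]
orientation: [-179.9, 0.2, -166.5]
ft_force: [0.7, -0.3, -0.4]
gripper_width: 0.0502
grip_force: 0.0
time_s: 7.35
tool_pos: [0.6865, 0.2989, 0.2059]
orientation: [179.9, -0.0, -166.3]
ft_force: [0.2, -0.8, 0.5]
gripper_width: 0.0853
grip_force: 0.0
top [[302.1, 206.4], [271.4, 213.6], [276.1, 236.6], [300.6, 232.1], [306.6, 228.6], [306.1, 215.4]]
side [[266.9, 212.4], [259.1, 214.9], [252.9, 220.6], [250.4, 226.9], [251.1, 235.4], [264.4, 255.9], [272.1, 263.1], [292.6, 253.4], [294.1, 243.4], [289.4, 233.9], [281.6, 230.9], [274.6, 216.6], [271.1, 213.1]]
```

View pics/z6.png

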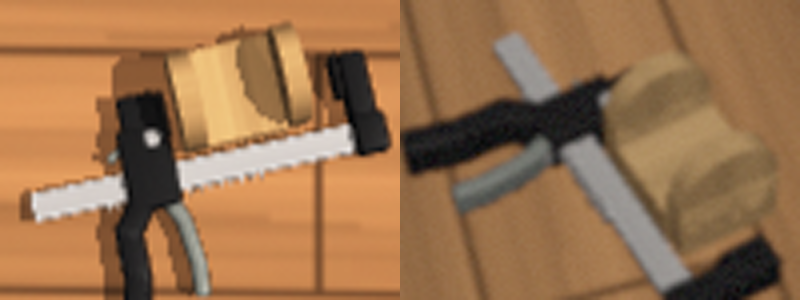

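The board stands upright, parallel to the block's end and seated near-flush, with the far jaw a little beyond it. The trigger runs down-right of the housing at about (280,262) in the top view. Next I'll measure the board's fit and the grip point on the handle and trigger.

```bash
cat > clamp.py <<'E'
from h import *
def clamp(im,show=True):
    h=cv2.cvtColor(im,cv2.COLOR_BGR2HSV);H=np.zeros(im.shape[:2],bool);H[195:300,230:335]=1
    bar=(h[...,1]<40)&(h[...,2]>165)&H
    n,l,st,_=cv2.connectedComponentsWithStats(bar.astype(np.uint8));k=1+st[1:,4].argmax()
    ys,xs=np.nonzero(bar&(cv2.dilate((l==k).astype(np.uint8),np.ones((31,31)))>0))
    P=np.array([onz("top",(x,y),.0245)[:2] for x,y in zip(xs,ys)])
    vx,vy,cx,cy=cv2.fitLine(P.astype(np.float32),cv2.DIST_HUBER,0,.001,.001).ravel()
    u=np.array([vx,vy]);u=-u if u[1]>0 else u
    v=np.array([-u[1],u[0]]);return u,v,np.array([cx,cy]),h,H
if __name__=="__main__":
    import sys
    im=cv2.imread(sys.argv[1]);u,v,c,h,H=clamp(im)
    print("clamp x yaw",np.degrees(np.arctan2(u[1],u[0])).round(2),"bar pt",c.round(4))
    fg=(((h[...,2]<75)&(h[...,1]<110))|((h[...,1]<75)&(h[...,2]<190)))&H
    dk=(h[...,2]<50)&(h[...,1]<90)&H
    for nm,m,z in(("fg",fg,.026),("dark",dk,.03)):
        ys,xs=np.nonzero(m);Q=np.array([onz("top",(x,y),z)[:2] for x,y in zip(xs,ys)])-c
        a,b=(Q@u)*1000,(Q@v)*1000
        for lo in(range(-108,-40,7) if nm=="fg" else range(20,70,7)):
            s=np.sort(a[(b>=lo)&(b<lo+7)])
            if len(s):
                br=np.nonzero(np.diff(s)>4)[0];e=[0,*(br+1),len(s)]
                print(nm,lo,[(s[i].round(1),s[j-1].round(1)) for i,j in zip(e,e[1:])])
    print("v",v,"u",u)
E
python3 clamp.py pics/top6.png
python3 - <<'E'
from h import *
w=np.array([.973,.230]);n=np.array([.230,-.973]);E=np.array([.5795,-.0292])
for nm,v,p,z in[("L","side",(272.1,263.1),0),("R","side",(292.6,253.4),0),("Ltop","top",(306.6,228.6),.045),("Rtop","top",(306.1,215.4),.06),("st L","side",(264.4,255.9),0)]:
    d=onz(v,p,z)[:2]-E;print(nm,(w@d*1000).round(1),(n@d*1000).round(1))
E
```

```text
clamp x yaw -77.41 bar pt [ 0.5236 -0.0225]
fg -108 [(np.float64(-215.4), np.float64(-192.3))]
fg -101 [(np.float64(-214.4), np.float64(-196.8)), (np.float64(-123.8), np.float64(-106.6))]
fg -94 [(np.float64(-212.8), np.float64(-204.0)), (np.float64(-123.2), np.float64(-104.9)), (np.float64(-64.3), np.float64(-64.3))]
fg -87 [(np.float64(-211.2), np.float64(-208.4)), (np.float64(-122.1), np.float64(-103.7)), (np.float64(-72.0), np.float64(-60.9))]
fg -80 [(np.float64(-120.4), np.float64(-102.0)), (np.float64(-71.4), np.float64(-61.3))]
fg -73 [(np.float64(-119.2), np.float64(-100.8)), (np.float64(-69.6), np.float64(-60.1))]
fg -66 [(np.float64(-117.5), np.float64(-100.2)), (np.float64(-70.7), np.float64(-59.5))]
fg -59 [(np.float64(-118.0), np.float64(-100.7)), (np.float64(-71.7), np.float64(-60.5))]
fg -52 [(np.float64(-117.4), np.float64(-100.1)), (np.float64(-71.1), np.float64(-61.5))]
fg -45 [(np.float64(-117.9), np.float64(-100.6)), (np.float64(-72.7), np.float64(-62.5))]
dark 20 [(np.float64(-102.3), np.float64(-79.3)), (np.float64(-73.1), np.float64(-69.1)), (np.float64(63.1), np.float64(77.8))]
dark 27 [(np.float64(-101.1), np.float64(-85.3)), (np.float64(-70.7), np.float64(-67.9)), (np.float64(58.1), np.float64(79.2))]
dark 34 [(np.float64(-102.8), np.float64(-66.7)), (np.float64(56.6), np.float64(81.1))]
dark 41 [(np.float64(-98.2), np.float64(-67.7)), (np.float64(56.4), np.float64(79.6))]
dark 48 [(np.float64(-96.4), np.float64(-66.5)), (np.float64(57.0), np.float64(81.6))]
dark 55 [(np.float64(-98.1), np.float64(-68.7)), (np.float64(58.3), np.float64(79.4))]
v [0.975949  0.2179989] u [ 0.2179989 -0.975949 ]
L -27.8 18.7
R 32.2 19.9
Ltop -33.5 13.4
Rtop 1.9 18.9
st L -33.2 -10.3
```

The board sits about 1 mm off laterally, 1–2 mm from the block face and square, so step 1 is met. Clamp yaw is -77.4°. At y≈-70 mm the handle's back and the trigger's front span 59 mm, centred at world (0.436, 0.0495).

```bash
python3 go.py 436 49.5 120 192.6
```

```text
shift [ 302.2 -180.2   86. ] turn [-0.0004  0.0004  0.0153]
t 7.45 tcp [687.9 295.2 206.1] rpy [-1.7997e+02  2.0000e-02 -1.6652e+02] F [ 0.9 -0.9  0.3] w 85.6 grip 0.0 q [-26.  44.  -3.  72.   3.  65.  74.]
```

```bash
python3 -m jog '[[[0,51,-30,0,0,0,0.015],[0,101,-60,0,0,0,0.015],[0,151,-90,0,0,0,0.015],[0,201,-120,0,0,0,0.015],[0,252,-150,10,0,0,0.015],[0,302,-180,20,0,0,0.015],[0,302,-180,60,0,0,0.015],[0,302,-180,86,0,0,0.015]]]' 20; python3 go.py 436 49.5 14 192.6
python3 - <<'E'
from h import *
from station import get_image
s=get_image("side");cv2.imwrite("pics/z7.png",cv2.resize(s[160:280,170:330],(800,600),interpolation=cv2.INTER_CUBIC))
E
```

```text
time_s: 8.45
tool_pos: [0.4359, 0.0486, 0.1191]
orientation: [-180.0, 0.1, -167.5]
ft_force: [0.8, 0.5, 0.2]
gripper_width: 0.0853
grip_force: 0.0
shift [ -0.2   0.9 105.1] turn [-0.0005  0.0011 -0.0026]
t 8.45 tcp [435.9  48.6 119.1] rpy [-1.7997e+02  6.0000e-02 -1.6755e+02] F [0.8 0.5 0.2] w 85.3 grip 0.0 q [-11.  25.  -4. 125.   3.  30.  85.]
```

View pics/z7.png

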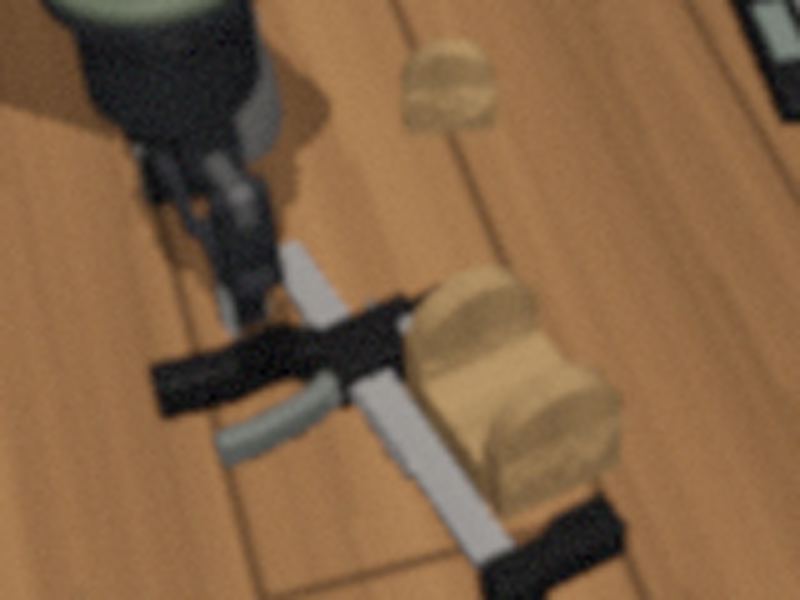

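The fingers hang above the handle, and the clamp, stand and board are unmoved. I'll descend and make the first stroke.

```bash
python3 -m jog '[[[0,0,1,40,0,0,0],[0,0,1,80,0,0,0],[0,0,1,100,0,0,0],[0,0,1,106,0,0,0],[0,0,1,106,0,0,0],[0,0,1,106,0,0,0],[0,0,1,106,0,0,0],[0,0,1,106,0,0,0]]]' 20; python3 -m jog '[[[60,0,0,0,0,0,0],[100,0,0,0,0,0,0],[255,0,0,0,0,0,0],[255,0,0,0,0,0,0],[255,0,0,0,0,0,0],[255,0,0,0,0,0,0],[255,0,0,0,0,0,0],[255,0,0,0,0,0,0]]]' 20;  python3 go.py 436 49.5 14 192.6
```

```text
time_s: 9.5
tool_pos: [0.4361, 0.0512, 0.0137]
orientation: [-180.0, 0.0, -167.4]
ft_force: [1.2, 0.2, -0.3]
gripper_width: 0.0855
grip_force: 0.0
time_s: 10.5
tool_pos: [0.436, 0.0523, 0.0137]
orientation: [179.9, 0.0, -167.3]
ft_force: [-3.3, 8.0, 13.8]
gripper_width: 0.0387
grip_force: 19.2
shift [ 0.6 -2.8 -0.4] turn [0.001  0.0007 0.0012]
t 10.5 tcp [436.   52.3  13.7] rpy [ 1.7994e+02  4.0000e-02 -1.6733e+02] F [-3.3  8.  13.8] w 38.7 grip 19.2 q [-13.  38.  -2. 127.   5.  15.  83.]
```

A full stroke reaches 38.7 mm. The +14 N in z suggests the tips graze the table, so I'll go 2 mm higher for the next strokes.

```bash
python3 -m jog '[[[0,0,0,-1,0,0,0],[0,0,-1,-2,0,0,0],[0,0,-1,-2,0,0,0],[0,0,-1,-2,0,0,0],[0,0,-1,-2,0,0,0],[0,0,-1,-2,0,0,0],[0,0,-1,-2,0,0,0],[0,0,-1,-2,0,0,0]]]' 20;  python3 -m jog '[[[255,0,0,0,0,0,0],[255,0,0,0,0,0,0],[255,0,0,0,0,0,0],[255,0,0,0,0,0,0],[255,0,0,0,0,0,0],[255,0,0,0,0,0,0],[255,0,0,0,0,0,0],[255,0,0,0,0,0,0]]]' 20
python3 - <<'E'
from h import *
from station import get_image
s=get_image("side");cv2.imwrite("pics/z8.png",cv2.resize(s[180:290,180:320],(770,600),interpolation=cv2.INTER_CUBIC))
E
```

```text
time_s: 11.5
tool_pos: [0.4361, 0.0502, 0.0153]
orientation: [-180.0, -0.0, -167.4]
ft_force: [0.8, 0.1, -0.7]
gripper_width: 0.0858
grip_force: 0.0
time_s: 12.5
tool_pos: [0.4363, 0.0516, 0.0157]
orientation: [179.9, 0.1, -167.3]
ft_force: [-3.7, 10.2, 15.2]
gripper_width: 0.0396
grip_force: 19.0
```

View pics/z8.png

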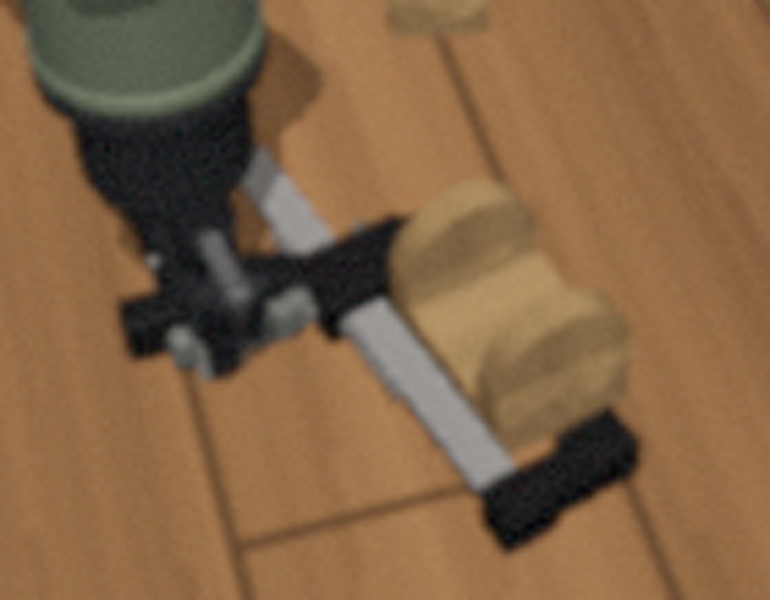

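The jaw has drawn in and is close to the board, and the stand and board stay square. Next stroke.

```bash
python3 -m jog '[[[0,0,0,0,0,0,0],[0,0,-1,0,0,0,0],[0,0,-1,0,0,0,0],[0,0,-1,0,0,0,0],[0,0,-1,0,0,0,0],[0,0,-1,0,0,0,0],[0,0,-1,0,0,0,0],[0,0,-1,0,0,0,0]]]' 20;  python3 -m jog '[[[255,0,0,0,0,0,0],[255,0,0,0,0,0,0],[255,0,0,0,0,0,0],[255,0,0,0,0,0,0],[255,0,0,0,0,0,0],[255,0,0,0,0,0,0],[255,0,0,0,0,0,0],[255,0,0,0,0,0,0]]]' 20
python3 - <<'E'
from h import *
from station import get_image
s=get_image("side");cv2.imwrite("pics/z9.png",cv2.resize(s[180:290,180:320],(770,600),interpolation=cv2.INTER_CUBIC))
E
```

```text
time_s: 13.55
tool_pos: [0.4363, 0.0492, 0.0153]
orientation: [-180.0, -0.0, -167.4]
ft_force: [-0.2, 1.2, -0.2]
gripper_width: 0.0855
grip_force: 0.0
time_s: 14.55
tool_pos: [0.4366, 0.0505, 0.0158]
orientation: [179.9, 0.1, -167.3]
ft_force: [-2.9, 10.0, 15.2]
gripper_width: 0.0399
grip_force: 18.7
```

```bash
python3 -m jog '[[[0,0,0,0,0,0,0],[0,0,-1,0,0,0,0],[0,0,-1,0,0,0,0],[0,0,-1,0,0,0,0],[0,0,-1,0,0,0,0],[0,0,-1,0,0,0,0],[0,0,-1,0,0,0,0],[0,0,-1,0,0,0,0]]]' 20;  python3 -m jog '[[[255,0,0,0,0,0,0],[255,0,0,0,0,0,0],[255,0,0,0,0,0,0],[255,0,0,0,0,0,0],[255,0,0,0,0,0,0],[255,0,0,0,0,0,0],[255,0,0,0,0,0,0],[255,0,0,0,0,0,0]]]' 20
python3 - <<'E'
from h import *
from station import get_image
s=get_image("side");cv2.imwrite("pics/z9.png",cv2.resize(s[180:290,180:320],(770,600),interpolation=cv2.INTER_CUBIC))
E
```

```text
time_s: 15.6
tool_pos: [0.4365, 0.0483, 0.0153]
orientation: [-180.0, -0.0, -167.4]
ft_force: [-0.2, -0.1, -0.0]
gripper_width: 0.0852
grip_force: 0.0
time_s: 16.6
tool_pos: [0.4367, 0.0494, 0.0157]
orientation: [179.9, 0.1, -167.3]
ft_force: [-3.6, 8.5, 13.9]
gripper_width: 0.0398
grip_force: 18.5
```

View pics/z9.png

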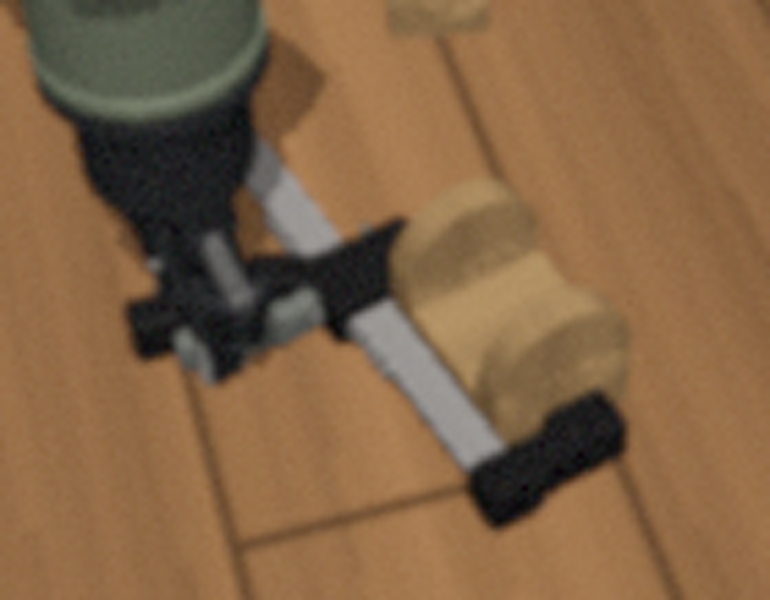

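The far jaw is now at or nearly at the board, and everything is still square. I've now viewed 12 pictures and the limit was 10, so I won't view any more and will go on with numbers only.

```bash
python3 -m jog '[[[0,0,0,0,0,0,0],[0,0,-1,0,0,0,0],[0,0,-1,0,0,0,0],[0,0,-1,0,0,0,0],[0,0,-1,0,0,0,0],[0,0,-1,0,0,0,0],[0,0,-1,0,0,0,0],[0,0,-1,0,0,0,0]]]' 20;  python3 -m jog '[[[255,0,0,0,0,0,0],[255,0,0,0,0,0,0],[255,0,0,0,0,0,0],[255,0,0,0,0,0,0],[255,0,0,0,0,0,0],[255,0,0,0,0,0,0],[255,0,0,0,0,0,0],[255,0,0,0,0,0,0]]]' 20
```

```text
time_s: 17.65
tool_pos: [0.4367, 0.0473, 0.0153]
orientation: [-180.0, 0.0, -167.4]
ft_force: [0.8, 0.2, -0.1]
gripper_width: 0.0853
grip_force: 0.0
time_s: 18.65
tool_pos: [0.4367, 0.0485, 0.0157]
orientation: [179.9, 0.0, -167.3]
ft_force: [-5.5, 9.7, 16.5]
gripper_width: 0.0451
grip_force: 17.9
```

The trigger now stops part way (45 mm), so the jaw bears on the work. A side load of about 10 N remains, so I'll centre the tool by 1 mm and settle at 24 N.

```bash
python3 -m jog '[[[255,0,0.5,-0.5,0,0,0],[255,0,1,-1,0,0,0],[255,0,1,-1,0,0,0],[255,0,1,-1,0,0,0],[255,0,1,-1,0,0,0],[255,0,1,-1,0,0,0],[255,0,1,-1,0,0,0],[255,0,1,-1,0,0,0]]]' 24;python3 go.py 436 49.5 14 192.6
python3 - <<'E'
from seg import *
from station import get_image
im=get_image("side");cv2.imwrite("pics/s10.png",im);c,cs,f=beech(im,"side",(235,200,70,60))
for q in cs:print(f(cv2.approxPolyDP(q,4,True)).round(1).tolist())
E
```

```text
time_s: 19.65
tool_pos: [0.4363, 0.0483, 0.0163]
orientation: [180.0, -0.0, -167.4]
ft_force: [-4.3, 1.9, 5.3]
gripper_width: 0.0429
grip_force: 22.7
shift [0.  1.2 2.3] turn [ 0.0001 -0.0004  0.0004]
t 19.65 tcp [436.3  48.3  16.3] rpy [ 1.7999e+02 -2.0000e-02 -1.6738e+02] F [-4.3  1.9  5.3] w 42.9 grip 22.7 q [-12.  38.  -2. 127.   5.  16.  84.]
[[265.4, 211.9], [257.1, 216.1], [250.6, 225.4], [250.9, 230.6], [253.6, 237.1], [269.4, 255.6], [270.9, 259.4], [273.6, 259.4], [280.6, 251.9], [284.6, 249.9], [292.6, 251.6], [294.1, 239.1], [289.6, 232.6], [282.9, 230.4], [276.4, 224.1], [276.1, 218.6], [273.6, 214.9], [268.9, 211.6]]
```

```bash
python3 -m jog '[[[0,0,0,0,0,0,0],[0,0,0,0,0,0,0],[0,0,0,0,0,0,0],[0,0,0,0,0,0,0],[0,0,0,0,0,0,0],[0,0,0,0,0,0,0],[0,0,0,0,0,0,0],[0,0,0,0,0,0,0]]]' 24;  python3 -m jog '[[[255,0,0,0,0,0,0],[255,0,0,0,0,0,0],[255,0,0,0,0,0,0],[255,0,0,0,0,0,0],[255,0,0,0,0,0,0],[255,0,0,0,0,0,0],[255,0,0,0,0,0,0],[255,0,0,0,0,0,0]]]' 24; python3 -m jog '[[[255,0,0,0,0,0,0],[255,0,0,0,0,0,0],[255,0,0,0,0,0,0],[255,0,0,0,0,0,0],[255,0,0,0,0,0,0],[255,0,0,0,0,0,0],[255,0,0,0,0,0,0],[255,0,0,0,0,0,0]]]' 24
```

```text
time_s: 20.7
tool_pos: [0.4365, 0.0483, 0.0163]
orientation: [-180.0, -0.0, -167.4]
ft_force: [-1.6, 0.2, -0.3]
gripper_width: 0.0856
grip_force: 0.0
time_s: 21.7
tool_pos: [0.4362, 0.0496, 0.0168]
orientation: [179.9, 0.0, -167.3]
ft_force: [-7.8, 10.0, 21.3]
gripper_width: 0.0441
grip_force: 21.6
time_s: 22.7
tool_pos: [0.4363, 0.0496, 0.0168]
orientation: [179.9, 0.0, -167.3]
ft_force: [-7.0, 9.8, 20.8]
gripper_width: 0.0446
grip_force: 21.6
```

It stops at 44 mm again, so the jaw firmly bears. I'll relieve the side load as before, hold, and check that it is steady.

```bash
python3 -m jog '[[[255,0,0.5,-0.5,0,0,0],[255,0,1,-1,0,0,0],[255,0,1,-1.2,0,0,0],[255,0,1,-1.2,0,0,0],[255,0,1,-1.2,0,0,0],[255,0,1,-1.2,0,0,0],[255,0,1,-1.2,0,0,0],[255,0,1,-1.2,0,0,0]]]' 24;python3 -m jog '[[[255,0,0,0,0,0,0],[255,0,0,0,0,0,0],[255,0,0,0,0,0,0],[255,0,0,0,0,0,0],[255,0,0,0,0,0,0],[255,0,0,0,0,0,0],[255,0,0,0,0,0,0],[255,0,0,0,0,0,0]]]' 24
python3 - <<'E'
from seg import *
from station import get_image
im=get_image("side");cv2.imwrite("pics/s11.png",im);c,cs,f=beech(im,"side",(235,200,70,60))
for q in cs:print(f(cv2.approxPolyDP(q,4,True)).round(1).tolist())
a=cv2.imread("pics/s10.png");print("diff stand/board",cv2.absdiff(a,im)[205:262,245:300].mean(), "bg",cv2.absdiff(a,im)[300:360,150:200].mean())
# edge of the gap: profile along block->jaw line in the top of block
h=cv2.cvtColor(im,cv2.COLOR_BGR2HSV)
P=onz("side",(272,258),0);print(P)
# far jaw dark extent
m=(h[...,2]<50)&(h[...,1]<120);ys,xs=np.nonzero(m[235:290,255:310]);print("jaw px",xs.min()+255,xs.max()+255,ys.min()+235,ys.max()+235)
E
```

```text
time_s: 23.7
tool_pos: [0.4363, 0.0492, 0.0175]
orientation: [-180.0, -0.0, -167.4]
ft_force: [-2.0, -0.0, -2.1]
gripper_width: 0.0422
grip_force: 23.0
time_s: 24.7
tool_pos: [0.4363, 0.0492, 0.0175]
orientation: [-180.0, 0.0, -167.4]
ft_force: [-2.6, -0.1, -2.1]
gripper_width: 0.0428
grip_force: 23.1
[[266.4, 211.4], [261.9, 212.9], [255.1, 218.1], [251.4, 223.6], [251.6, 232.6], [272.6, 259.4], [278.1, 255.4], [278.9, 252.4], [286.4, 248.9], [292.1, 251.1], [294.1, 240.6], [292.1, 235.1], [289.1, 232.1], [282.4, 229.6], [277.4, 223.9], [276.4, 217.6], [271.1, 211.9]]
diff stand/board 3.9930887825624666 bg 1.7853333333333334
[ 0.56117706 -0.0388303   0.        ]
jaw px 266 292 250 273
```

```bash
python3 -m jog '[[[0,0,0,0,0,0,0],[0,0,0,0,0,0,0],[0,0,0,0,0,0,0],[0,0,0,0,0,0,0],[0,0,0,0,0,0,0],[0,0,0,0,0,0,0],[0,0,0,0,0,0,0],[0,0,0,0,0,0,0]]]' 24;  python3 -m jog '[[[255,0,0,0,0,0,0],[255,0,0,0,0,0,0],[255,0,0,0,0,0,0],[255,0,0,0,0,0,0],[255,0,0,0,0,0,0],[255,0,0,0,0,0,0],[255,0,0,0,0,0,0],[255,0,0,0,0,0,0]]]' 24; python3 -m jog '[[[255,0,0.5,-0.5,0,0,0],[255,0,1,-0.5,0,0,0],[255,0,1,-0.5,0,0,0],[255,0,1,-0.5,0,0,0],[255,0,1,-0.5,0,0,0],[255,0,1,-0.5,0,0,0],[255,0,1,-0.5,0,0,0],[255,0,1,-0.5,0,0,0]]]' 24
python3 - <<'E'
from h import *
from station import get_image
im=get_image("side");cv2.imwrite("pics/s12.png",im)
def tm(a,b,x,y,w,hh):
    k=6;g=lambda i:cv2.resize(cv2.cvtColor(i,cv2.COLOR_BGR2GRAY),None,fx=k,fy=k,interpolation=cv2.INTER_CUBIC)
    A=g(a)[y*k:(y+hh)*k,x*k:(x+w)*k];m=4
    B=g(b)[(y-m)*k:(y+hh+m)*k,(x-m)*k:(x+w+m)*k]
    _,v,_,l=cv2.minMaxLoc(cv2.matchTemplate(B,A,cv2.TM_CCOEFF_NORMED));return round(l[0]/k-m,2),round(l[1]/k-m,2),round(v,2)
R={"jaw":(262,246,34,32),"board":(266,228,32,22),"fixed":(246,208,32,20),"near":(234,222,14,18)}
F=[cv2.imread(f"pics/s{i}.png") for i in(10,11,12)]
for n,r in R.items():print(n,tm(F[0],F[1],*r),tm(F[1],F[2],*r))
E
```

```text
time_s: 25.75
tool_pos: [0.4363, 0.0492, 0.0175]
orientation: [-180.0, 0.0, -167.4]
ft_force: [-0.5, 1.0, 0.3]
gripper_width: 0.0856
grip_force: 0.0
time_s: 26.75
tool_pos: [0.4361, 0.0507, 0.018]
orientation: [179.9, 0.0, -167.3]
ft_force: [-7.2, 12.0, 22.2]
gripper_width: 0.0446
grip_force: 21.1
time_s: 27.75
tool_pos: [0.436, 0.0508, 0.0183]
orientation: [180.0, 0.0, -167.4]
ft_force: [-4.0, 4.7, 13.5]
gripper_width: 0.0435
grip_force: 21.5
jaw (0.5, -0.67, 0.99) (-0.17, -0.17, 1.0)
board (0.17, -0.67, 0.99) (0.0, 0.0, 0.99)
fixed (0.17, -0.33, 0.99) (0.17, -0.17, 0.99)
near (0.33, -0.5, 0.99) (0.33, -0.33, 0.99)
```

A whole further stroke moved neither jaw nor board, so the joint is tight. I'll take out the last of the side load, check it is steady, and hand in.

```bash
python3 -m jog '[[[255,0,0.4,-0.4,0,0,0],[255,0,0.5,-0.7,0,0,0],[255,0,0.5,-0.7,0,0,0],[255,0,0.5,-0.7,0,0,0],[255,0,0.5,-0.7,0,0,0],[255,0,0.5,-0.7,0,0,0],[255,0,0.5,-0.7,0,0,0],[255,0,0.5,-0.7,0,0,0]]]' 24; python3 -m jog '[[[255,0,0,0,0,0,0],[255,0,0,0,0,0,0],[255,0,0,0,0,0,0],[255,0,0,0,0,0,0],[255,0,0,0,0,0,0],[255,0,0,0,0,0,0],[255,0,0,0,0,0,0],[255,0,0,0,0,0,0]]]' 24
python3 - <<'E'
from seg import *
from station import get_image
im=get_image("side");c,cs,f=beech(im,"side",(235,200,70,60))
for q in cs:print(f(cv2.approxPolyDP(q,4,True)).round(1).tolist())
E
```

```text
time_s: 28.8
tool_pos: [0.4359, 0.0507, 0.0187]
orientation: [180.0, -0.0, -167.4]
ft_force: [-2.0, 1.5, 0.1]
gripper_width: 0.0423
grip_force: 22.7
time_s: 29.8
tool_pos: [0.4359, 0.0507, 0.0187]
orientation: [-180.0, -0.0, -167.4]
ft_force: [-3.9, 1.6, -0.9]
gripper_width: 0.0425
grip_force: 22.8
[[255.4, 217.4], [251.4, 224.6], [251.9, 231.9], [271.1, 257.9], [276.4, 256.6], [279.6, 252.4], [286.9, 248.6], [289.4, 248.6], [290.6, 250.9], [293.4, 249.9], [293.9, 237.1], [289.6, 232.1], [281.6, 228.4], [273.6, 213.6], [269.6, 211.1], [265.4, 211.1]]
```

Steady: about 23 N on the trigger, loads balanced, geometry unchanged. Handing in.

```bash
python3 -c "
from station import job_done
print(job_done())"
```

```text
the job is handed in; nothing more can be done
None
```

The job is handed in: the board stands square against the block's bare end, the far jaw is drawn in tight on it, and the gripper still squeezes the trigger at about 23 N; the verdict wasn't shown, jaw force was inferred from the trigger stopping part way rather than measured, and I viewed 12 pictures against the limit of 10.

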